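# Fit the worm-drive terminal clamp to the power pack

## Robot

A 6-joint arm with a two-finger parallel gripper is mounted at the origin on the work surface. World frame = base frame: x ahead of the robot, y to its left, z up, the work surface at z = 0. Lengths are in m, angles in rad, forces in N, time in s.
With the tool pointing down it reaches from about 0.35 to 0.85 m from the base axis. Payload 8.1 kg.
Tool frame: the origin (TCP) lies at the very end of the fingers, on their centre line; the grasp point (between the pads) lies 19 mm behind it; z points along the fingers, y is the line along which they close (so a half turn about z gives the same grasp; the last joint's range is limited). The gripper opens to 85 mm and grips with 20 to 120 N. Pads are 22 mm wide; open, the fingers measure 114 mm over their backs; the gripper's body (76 mm by 85 mm) begins 54 mm behind the grasp point. The pads swing forward as they close: fully open they stand 13 mm farther back than shut.
Start: joints at [1.111, 0.13, 1.488, -0, 1.523, -0.085], TCP at [0.22, 0.558, 0.231] pointing down, gripper open.
Joint ranges: [-2.96, 2.96], [-0.89, 2.26], [0.02, 2.5], [-1.34, 4.48], [0, 2.73], [-2.66, 2.66]. Speed limits (rad/s): [2.39, 2.39, 2.79, 3.14, 3.14, 3.14].

## Interface

Orientations are given as a unit quaternion [x, y, z, w].
In Python, from cell import status, vision, arm gives the robot as it stands.
- The arm moves only by the tool play_rows, never from a script. Its argument "series" is one flat list of numbers, 7 for each row, row after row: the closure, from -1 (fully open) to 1 (shut), then the shift along the tool's x, y, z in units of 50 mm (1.0 is 50 mm), then the turn, a rotation vector about the tool's x, y, z in rad. A call has 1 to 5 rows; each row shifts and turns the commanded pose from where the row before left it, along the tool's axes as they then stand; what a row does not reach is not made up. A row lasts 1/10 s, in which the tool goes at most 50 mm and 8.59 degrees, less where a joint would pass 70% of its speed; a pose out of reach is approached as far as the arm can. A call is refused whole if a number of a shift passes 1 or a number of a turn 0.15, either way. A call with a gripper value outside its range is refused whole. The fingers move at their own pace and stop on an object; "grip_force" is the grip in N (left out, the last holds). Time passes only in rows, so rows that do not move let the fingers close. It gives the time, the measured TCP pose, the force, the opening and the grip force at its end, in the units of the state.
- status.get_obs(): the state, without advancing time (a new reading comes with each control period).
- vision.camera(name): name is "scene" or "top"; returns a dict with "frame" (384x512x3 uint8, blue, green, red), "K" (3x3 intrinsics, pixels), "extrinsics" (4x4, takes a point from world to camera coordinates). Camera axes: x right, y down, z forward; pixel columns grow to the right and rows downward; lengths in m; the calibration is good to about 2 mm. A picture is of the moment at which its call begins. There is no depth.
- arm.job_done(): hands the job in; it is judged then, once.
The state is a dict: "time_s": time; "qpos": joint angles; "qd": joint speeds; "joint_torque": joint torques, N m; "eef_pos": TCP position; "ee_rot": TCP orientation; "ft_force": force on the tool from outside, world axes, zero at the start; "wrist_torque": the same for the moment, N m; "gripper_width": finger opening in m; "grasp_force": force on a finger pad.
Only numpy, scipy, OpenCV 4.12 (cv2) and the standard library are available. Lean on these libraries where they do the work, as an engineer would, in place of code of your own. Each camera call takes 0.05 s, during which the arm holds its last target. There are 200 camera calls.

## Task

Take the loose worm-drive clamp out of its cradle, slide its band over the barb of the power pack's bare brass post and gently push it fully home against the black collar. Then turn its brass knob clockwise until the band is snug on the post: firmly gripped, not overtightened. Leave the clamp tight and square on the post with nothing touching it, and do not disturb the other things on the bench.

Things in the scene. Friction and masses are not known exactly. Their poses are not given: they have to be found in the camera images.
- clamp: loose steel worm-drive band clamp, 200 g. Origin: centre of the band's bore; x along the bore, y to the worm housing, z up (upright in the cradle). Band 20 wide (x), bore 29 wide between straight sides, round top 15 above the origin, loose lower shoe 15 to 19 below it. Reaches 24 below to 67 above the origin, y -29 to +34. Fits the post either way round
- clamp_lug (a point): grip point on the clamp's upright contact lug: a steel bar 10 thick (x), 12 wide (y); lug top is 4 above this point, its bare sides reach 25 below it. Clamp axes. Best gripped across x with fingertips 15 below this point; lies 23 to -y and 34 above the clamp's origin
- clamp_knob (a point): centre of its upright round brass knob, 24 diameter, 24 tall, 22 to +y and 55 above the clamp's origin; clamp axes, does not show the turn. Clockwise from above lifts the shoe 5 mm a rad, self-locking; it meets the post after 0.9 to 1.9 rad, unseen, then band force grows 45 to 60 N a rad. Loose it turns at 0.16 N m (0.08 to 0.14 held still), plus 0.005 N m per N of band force
- pack: blue power pack lying on its wide side, fixed, 240 (x) x 270 (y) x 95 tall; origin centre of its underside, x points into the pack, away from its front face. Two level brass posts stick out of the front to -x, 55 above the bench: the bare one at y +80, the other at y -80 already wears a clamp (leave it)
- post: the bare brass post. Origin on its axis at the shoulder (front of the black collar); axes as the pack's, post runs 40 to -x: neck 25.6 diameter and 28 long, then a barb 27.2 diameter that tapers to an 18 tip over the last 8. Collar: 40 diameter, 32 long, from here to the pack's face
- post_tip (a point): centre of the bare post's tip, 40 out from the shoulder, on the post's axis; pack axes (x points along the post into the pack)
- seat (a point): where the clamp's origin is when the band touches the shoulder: on the axis of the bare post, 10 out from the shoulder, 30 in from the tip; pack axes. A released loose clamp hangs about 2 below it. Snug is about 15 N of band force (knob torque some 0.07 N m above that of the loose knob); under 6 is loose, over 30 overtight; a push of over 30 N on the collar damages it
- cradle: grey plastic cradle fixed to the bench, 60 x 75 x 26 tall, with a 24 wide slot along its y in which the clamp's band stands 4 above the bench (clamp origin 27.5 above it), 2 free on each side; origin centre of its underside; the clamp's axes are the cradle's at the start
- driver: screwdriver lying on the bench, 190 long, bystander; origin on its axis, at bench height
- spanner: steel spanner lying on the bench, 170 long, bystander; origin on it, at bench height
- tape: black tape roll lying flat, 90 diameter, 24 tall, bystander; origin centre of its underside
- toolpack: black power-tool battery, 75 x 115 x 67 tall, bystander; origin centre of its underside
- spray: spray can, 52 diameter, 150 tall, bystander; origin centre of its underside
Mind the look-alikes: they are no part of the job. Leave any orange look-alike of the clamp alone.

How it is judged:
On the way, in this order (a step that is already met when the one before it is completed fails the run):
1. the clamp has been slid over the barb and its band stands against the shoulder, still loose (x of clamp in the frame of seat between -0.003 and 0.004 m and y of clamp in the frame of seat between -0.005 and 0.005 m and z of clamp in the frame of seat between -0.008 and 0.006 m and angle between the x axis of clamp and the x axis of seat, either way round below 0.2 rad), for 0.1 s.
2. the screw is turned until the band grips the post (contact force between shoe_c0 and post above 6 N), for 0.2 s.
At the end, for the whole second after the job is handed in: The clamp is at rest on the bare post: origin at most 7.5 mm out from the seat point along the post (4 mm in), 5 mm sideways, -8 to +6 mm in height, bore within 0.2 rad of the post axis; its shoe presses the post with more than 6 N (never over 30 N) (x of clamp in the frame of seat between -0.0075 and 0.004 m and y of clamp in the frame of seat between -0.005 and 0.005 m and z of clamp in the frame of seat between -0.008 and 0.006 m and angle between the x axis of clamp and the x axis of seat, either way round below 0.2 rad and contact force between shoe_c0 and post above 6 N and linear speed of clamp below 0.02 m/s); the robot touches nothing.
It fails at once if overtightened: band pressing the post with more than 30 N (contact force between shoe_c0 and post above 30 N).
It fails at once if the clamp was rammed against the collar with more than 30 N (contact force between clamp and post_collar_c0 above 30 N).
It fails at once if a bystander was moved by more than 30 mm (distance of any of driver, spanner, tape, toolpack, spray from where it was at the start of the episode above 0.03 m).
It also fails if it takes over 72 s, if anything falls off the work surface, if the arm or the gripper's body presses on something with over 40 N, if the wrist force passes 120 N, or if a joint passes its speed limit or range.

## Working session

There is one attempt and no reset: what is moved stays moved. The work goes in short steps, Python scripts to look and compute and a tool call to move; the robot and the scene stay as the last step left them, time stands still between calls to the robot, and variables do not carry over. Pictures are saved under pics/ and viewed, at most 10 in all, crops included, and the job is handed in when it is done.

Besides the shell and the picture viewer there is one more tool, called after "Emit:" by a JSON object that holds its "api" and its "payload", one argument or row to a line. play_rows: Moves the arm, as the interface text tells. Its arguments: {"type":"object","properties":{"series":{"type":"array"},"grip_force":{"type":"number"}},"required":["series"]}

```bash
mkdir -p pics; cat > h.py <<'E'
import numpy as np, cv2
from cell import status, vision, arm
def shot(n):
    d=vision.camera(n); return d['frame'],np.array(d['K']),np.array(d['extrinsics'])
def proj(p,K,E):
    c=E[:3,:3]@np.array(p,float)+E[:3,3]; u=K@c; return u[:2]/u[2]
def ray(uv,K,E):
    R=E[:3,:3]; o=-R.T@E[:3,3]; d=R.T@np.linalg.inv(K)@np.array([uv[0],uv[1],1.]); return o,d/np.linalg.norm(d)
def onz(uv,z,K,E):
    o,d=ray(uv,K,E); return o+d*(z-o[2])/d[2]
def tri(a,b):
    A=np.zeros((3,3));v=np.zeros(3)
    for o,d in (a,b):
        P=np.eye(3)-np.outer(d,d);A+=P;v+=P@o
    return np.linalg.solve(A,v)
E
python3 - <<'E'
from h import *
print(status.get_obs())
for n in ('scene','top'):
    f,K,Ex=shot(n); np.savez(n+'0.npz',f=f,K=K,E=Ex); cv2.imwrite('pics/%s0.png'%n,cv2.resize(f,(800,600),interpolation=cv2.INTER_CUBIC)); print(n,K.round(1).tolist(),(-Ex[:3,:3].T@Ex[:3,3]).round(3), Ex[:3,:3].round(2).tolist())
E
```

```text
{'time_s': 0.0, 'qpos': array([ 1.11061101e+00,  1.31136322e-01,  1.48930329e+00, -1.28927181e-05,
        1.52297090e+00, -8.54126214e-02]), 'qd': array([ 1.35881364e-03,  3.68107954e-06,  2.25791814e-03, -4.76255480e-04,
       -1.50400557e-03, -5.56898692e-04]), 'joint_torque': array([-1.02929021e-04, -5.69387877e+01, -5.00562251e+01, -2.45518795e-04,
        1.42746998e-02,  5.09645156e-05]), 'eef_pos': array([0.21938309, 0.55786562, 0.23024607]), 'ee_rot': array([ 1.86291248e-01,  9.82494145e-01, -8.77051771e-04, -2.38690189e-04]), 'ft_force': array([-0.00410511, -0.13296769, -0.14432049]), 'wrist_torque': array([-0.01655503,  0.01045681, -0.07236607]), 'grasp_force': 0.0, 'gripper_width': 0.08563982171771482}
scene [[434.3, 0.0, 252.2], [0.0, 434.3, 187.7], [0.0, 0.0, 1.0]] [1.152 0.575 0.883] [[-0.74, 0.67, 0.01], [0.44, 0.5, -0.75], [-0.51, -0.55, -0.66]]
top [[468.3, 0.0, 247.9], [0.0, 468.3, 195.6], [0.0, 0.0, 1.0]] [ 0.454 -0.087  1.482] [[-0.02, -1.0, -0.01], [-1.0, 0.02, -0.07], [0.07, 0.01, -1.0]]
```

View pics/scene0.png

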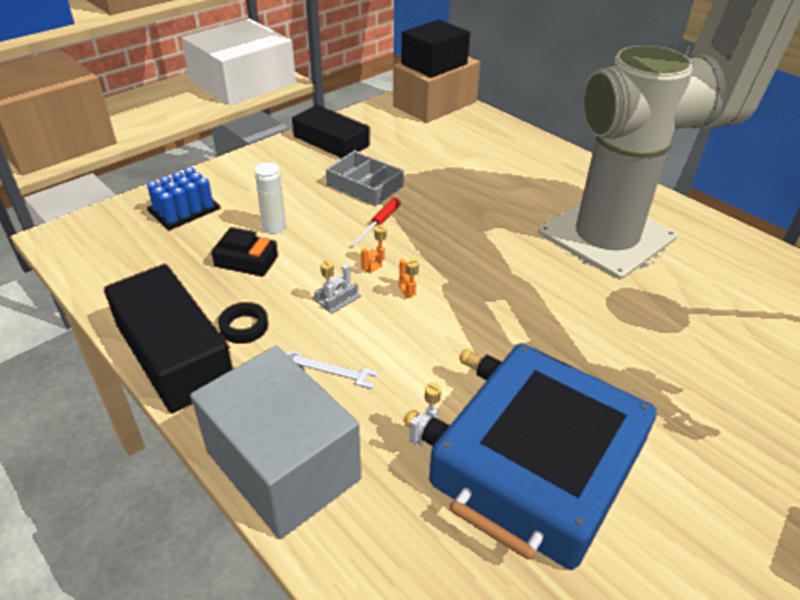

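View pics/top0.png

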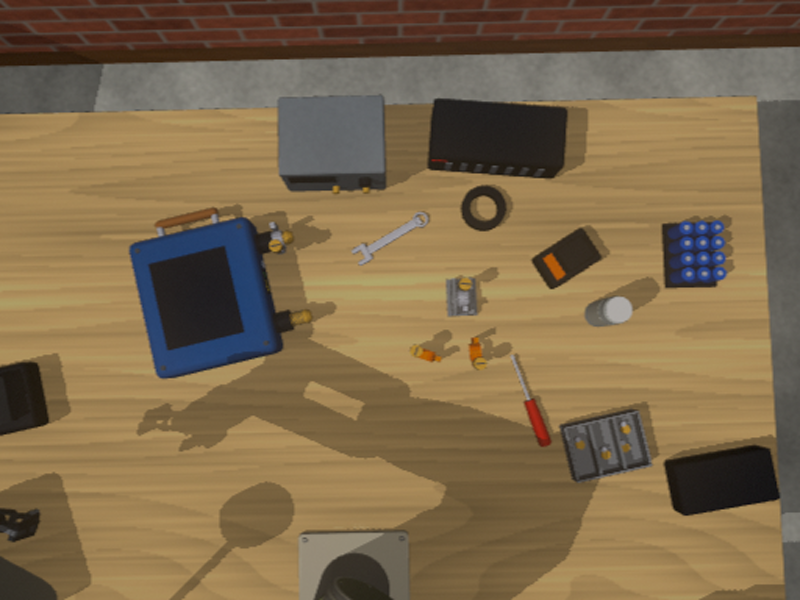

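The scene view shows the loose clamp in its cradle at (337,287) and the bare post at (470,357). In the top view they are at (462,295) and (300,317); the other clamp is at (277,238) and there are two orange look-alikes. Next I'll zoom in on these for measurement.

```bash
python3 - <<'E'
import numpy as np,cv2
T=np.load('top0.npz')['f'];S=np.load('scene0.npz')['f']
def c(f,x,y,w,h): return cv2.resize(f[y:y+h,x:x+w],(400,300),interpolation=cv2.INTER_CUBIC)
a=np.vstack([np.hstack([c(T,276,170,40,30),c(T,164,185,48,36)]),np.hstack([c(S,192,164,52,39),c(S,284,214,48,36)])])
cv2.imwrite('pics/crops.png',a)
E
```

```text
(no output)
```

View pics/crops.png

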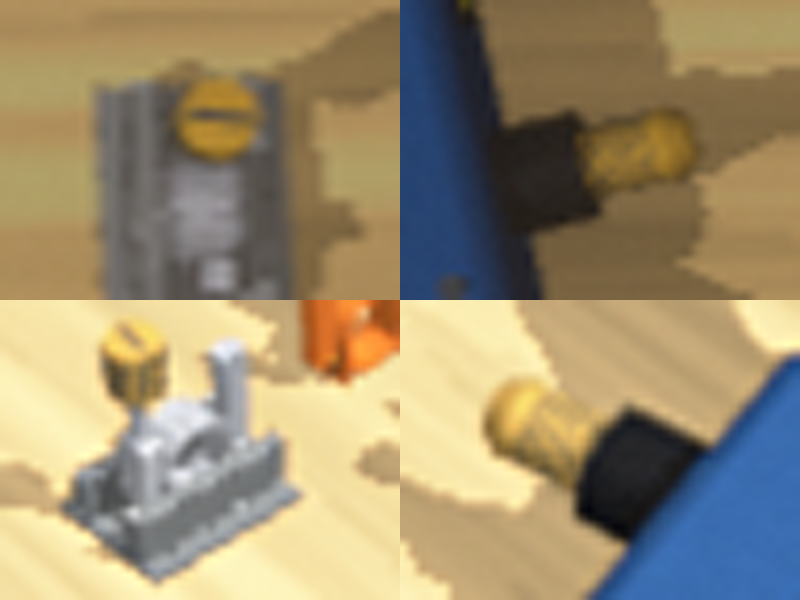

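The crops show that the clamp's knob points to world +x (up in the top view) and its lug to the robot side. The bare post points to about -y. Measuring now.

```bash
cat >> h.py <<'E'
def brass(f,box):
    x0,y0,x1,y1=box; h=cv2.cvtColor(f,cv2.COLOR_BGR2HSV)[y0:y1,x0:x1].astype(int)
    return h
def blobs(m,box,amin=6):
    n,l,s,c=cv2.connectedComponentsWithStats(m.astype(np.uint8)); return [(s[i].tolist(),(c[i]+box[:2]).round(2).tolist()) for i in range(1,n) if s[i,4]>=amin]
E
python3 - <<'E'
from h import *
D={n:np.load(n+'0.npz') for n in('top','scene')}
B={('top','knob'):(288,174,308,190),('top','post'):(180,195,206,213),('scene','knob'):(200,164,220,184),('scene','post'):(290,218,314,238)}
C={}
for (n,w),b in B.items():
    h=brass(D[n]['f'],b); print(n,w); 
    m=(h[...,0]>=12)&(h[...,0]<=28)&(h[...,1]>(150 if n=='top' else 115))
    for bl in blobs(m,b): print('  ',bl)
    print('\n'.join(' '.join('%3d'%v for v in r) for r in h[...,1]))
# pack
d=D['top'];f,K,E=d['f'],d['K'],d['E'];h=cv2.cvtColor(f,cv2.COLOR_BGR2HSV)
m=((h[...,0]>100)&(h[...,0]<125)&(h[...,1]>120)).astype(np.uint8);m[:,200:]=0
cs,_=cv2.findContours(m,0,2);c=max(cs,key=cv2.contourArea)
P=np.array([onz(p[0],0.095,K,E)[:2] for p in c],np.float32);r=cv2.minAreaRect(P);print('pack',r,cv2.boxPoints(r))
h2=h[165:215,278:310];print('cradle')
m=(h[...,1]<60).astype(np.uint8);mm=np.zeros_like(m);mm[172:205,280:308]=m[172:205,280:308]
cs,_=cv2.findContours(mm,0,2);c=max(cs,key=cv2.contourArea);print(cv2.boundingRect(c))
for z in(0,0.026):
    P=np.array([onz(p[0],z,K,E)[:2] for p in c],np.float32);print(cv2.minAreaRect(P))
E
```

```text
top knob
   ([6, 4, 7, 3, 17], [297.29, 179.18])
   ([6, 8, 7, 4, 23], [297.13, 183.22])
118 117 116 117 117 117 118 117 116 118 119 119 118 117 117 116 119 119 118 117
114 113 114 113 114 114 114 114 113 112 114 113 114 113 114 114 114 114 117 122
110 111 112 110 110 115 120 119 112 109 111 112 111 110 111 115 119 121 121 122
106 106 105 112 119 120 120 119 114 114 120 103  85  94 110 119 124 121 122 122
 69  39  29  51  86  89  99 147 169 176 175 157  84  30  40  50 100 122 121 119
 31  22  14  26  40  37 123 177 182 186 183 182 173 110  28  29  94 120 122 122
 23  20  14  21  33  74 161 170 175 183 185 186 184 136  53  26  90 122 122 119
 20  20  11  25  43 115 148 112  78  76  97 110 125 129  80  29  90 120 120 120
 25  18  14  18  52 114 175 179 178 176 165 154 159 121  55  32  93 122 122 120
 25  24  14  23  37  87 175 184 184 184 182 181 181 100  26  32  80 115 123 119
 24  21  16  20  34  64 134 178 183 184 185 185 154  46  17  32  78 114 122 116
 23  18  16  23  30  26  54 121 160 172 176 141  71  31  33  33  80 114 124 121
 22  21  16  20  29  18  12  14  25  53  42  31  26
[... 5568 characters left out ...]
 100 105 114 143 140  88  33  26  32  29  14  26  26  25
 83  78  80  80  82  80  79  76  77  87 102 101 103 118 132  64  57  44  33  25  22  23  15   8
 98  84  82  80  81  83  83  77  77  88 102  99  99 101 105  70  58  31  18  18  26  10  16   9
pack ((0.575187623500824, 0.2734787166118622), (0.2633923590183258, 0.23220393061637878), 12.114969253540039) [[0.42205775 0.3593553 ]
 [0.47079134 0.13232292]
 [0.7283175  0.18760213]
 [0.6795839  0.41463453]]
cradle
(286, 178, 19, 24)
((0.5734152793884277, -0.2279866486787796), (0.057079724967479706, 0.07324592769145966), 88.72085571289062)
((0.5713189244270325, -0.2255220264196396), (0.05607861652970314, 0.07196123152971268), 88.72087860107422)
```

```bash
python3 - <<'E'
from h import *
D={n:np.load(n+'0.npz') for n in('top','scene')}
t,s=D['top'],D['scene'];tk=(t['K'],t['E']);sk=(s['K'],s['E'])
print('knob top-plane',onz((297.25,181.2),.0945,*tk).round(4))
print('knob scene z.0825',onz((209.2,171.7),.0825,*sk).round(4))
# post model check: axis points
yaw=np.radians(12.1);x=np.array([-np.sin(yaw),np.cos(yaw),0]);y=np.array([-np.cos(yaw),-np.sin(yaw),0])
sh=np.array([.5752,.2735,.055])+.08*y-.152*x
print('shoulder',sh,'tip',sh-.04*x)
for n,k in(('top',tk),('scene',sk)):
    print(n,'sh',proj(sh,*k),'mid',proj(sh-.02*x,*k),'tip',proj(sh-.04*x,*k))
    f=D[n]['f'];b=(180,195,206,213) if n=='top' else (290,218,314,238);h=brass(f,b)
    m=(h[...,0]>=12)&(h[...,0]<=28)&(h[...,1]>(140 if n=='top' else 112));m=m.astype(np.uint8)
    p=np.argwhere(m)[:,::-1]+b[:2];P=np.array([onz(q,.055,*k)[:2] for q in p]);r=cv2.fitLine(P.astype(np.float32),cv2.DIST_L2,0,.01,.01).ravel();print(len(p),'line',r,'mean',p.mean(0)); dd=(P-P.mean(0))@r[:2];print('ext',P.mean(0)+dd.max()*r[:2],P.mean(0)+dd.min()*r[:2])
# cradle edges: gray saturation transitions by row
S=cv2.cvtColor(t['f'],cv2.COLOR_BGR2HSV)[...,1].astype(float)
L=[];R=[]
for v in range(180,201):
    row=S[v]
    i=next(i for i in range(278,295) if row[i]>70>=row[i+1]);L.append((i+(row[i]-70)/(row[i]-row[i+1]),v))
    i=next(i for i in range(312,298,-1) if row[i]>70>=row[i-1]);R.append((i-(row[i]-70)/(row[i]-row[i-1]),v))
for nm,e in(('L',L),('R',R)):
    P=np.array([onz(q,.02,*tk)[:2] for q in e]);print(nm,np.polyfit(P[:,0],P[:,1],1),P.mean(0))
E
```

```text
knob top-plane [ 0.5903 -0.2265  0.0945]
knob scene z.0825 [ 0.587  -0.2269  0.0825]
shoulder [0.52883936 0.10810746 0.055     ] tip [0.53722411 0.06899613 0.055     ]
top sh [186.99097429 205.00537745] mid [193.36825505 203.49236145] tip [199.74401178 201.97970703]
104 line [ 0.15943816 -0.9872079   0.5355987   0.09114222] mean [192.50961538 202.67307692]
ext [0.53876736 0.07152249] [0.5320539  0.11309085]
scene sh [307.28756631 232.44220719] mid [300.64236258 229.06220221] tip [294.09844507 225.73371528]
126 line [0.33076575 0.9437129  0.5334919  0.0884308 ] mean [300.49206349 229.14285714]
ext [0.54169027 0.11182171] [0.52659916 0.06876504]
L [ 0.02410158 -0.21021173] [ 0.57085088 -0.19645332]
R [ 0.03137301 -0.27273884] [ 0.56953586 -0.25487079]
```

Emit:
{"api": "play_rows", "payload": {
  "series": [-1,0,0,0,0,0,-0.135,-1,0,0,0,0,0,-0.135,-1,0,0,0,0,0,-0.133,-1,-0.34,-0.88,0,0,0,0,-1,-0.34,-0.88,0,0,0,0]
}}

```text
time_s: 0.6
eef_pos: [0.2557, 0.4704, 0.2299]
ee_rot: [-0.015, 1.0, -0.001, -0.001]
ft_force: [1.1, -0.2, 1.2]
gripper_width: 0.0853
grasp_force: 0.0
```

Emit:
{"api": "play_rows", "payload": {
  "series": [-1,-0.34,-0.88,0,0,0,0,-1,-0.34,-0.88,0,0,0,0,-1,-0.34,-0.88,0,0,0,0,-1,-0.34,-0.88,0,0,0,0,-1,-0.34,-0.88,0,0,0,0]
}}

```text
time_s: 1.1
eef_pos: [0.3473, 0.252, 0.231]
ee_rot: [-0.014, 1.0, -0.0, -0.0]
ft_force: [1.2, 0.4, 0.2]
gripper_width: 0.0853
grasp_force: 0.0
```

Emit:
{"api": "play_rows", "payload": {
  "series": [-1,-0.34,-0.88,0,0,0,0,-1,-0.34,-0.88,0,0,0,0,-1,-0.34,-0.88,0,0,0,0,-1,-0.34,-0.88,0,0,0,0,-1,-0.34,-0.88,0,0,0,0]
}}

```text
time_s: 1.6
eef_pos: [0.4386, 0.0344, 0.2312]
ee_rot: [-0.014, 1.0, 0.0, 0.0]
ft_force: [0.0, 0.8, 0.3]
gripper_width: 0.0852
grasp_force: 0.0
```

Emit:
{"api": "play_rows", "payload": {
  "series": [-1,-0.34,-0.88,0,0,0,0,-1,-0.34,-0.88,0,0,0,0,-1,-0.34,-0.88,0,0,0,0,-1,-0.34,-0.88,0,0,0,0,-1,0,0,0,0,0,0]
}}

```text
time_s: 2.1
eef_pos: [0.5118, -0.1425, 0.2299]
ee_rot: [-0.012, 1.0, -0.001, -0.001]
ft_force: [-1.3, 0.5, 0.0]
gripper_width: 0.0851
grasp_force: 0.0
```

```bash
cat >> h.py <<'E'
from scipy.spatial.transform import Rotation as Ro
def st():
    o=status.get_obs(); R=Ro.from_quat(o['ee_rot']).as_matrix(); p=o['eef_pos']
    print('t%.2f'%o['time_s'],'p',p.round(4),'yaw_y %.2f'%np.degrees(np.arctan2(R[1,1],R[0,1])),'z',R[:,2].round(3),'F',o['ft_force'].round(2),'M',o['wrist_torque'].round(3),'q6 %.3f'%o['qpos'][5],'w %.4f'%o['gripper_width'],'g %.1f'%o['grasp_force'])
    return p,R
def go(t):
    p,R=st(); print('tool units',(R.T@(np.array(t)-p)/.05).round(3))
E
python3 -c "
from h import *
go([.546,-.2275,.0465])"
```

```text
t2.10 p [ 0.5118 -0.1425  0.2299] yaw_y 91.35 z [-0.002 -0.001 -1.   ] F [-1.31  0.53  0.04] M [0.025 0.053 0.002] q6 -1.961 w 0.0851 g 0.0
tool units [-0.65  -1.712  3.669]
```

Emit:
{"api": "play_rows", "payload": {
  "series": [-1,-0.32,-0.85,0,0,0,0,-1,-0.33,-0.86,0,0,0,0,-1,0,0,0.9,0,0,0,-1,0,0,0.9,0,0,0,-1,0,0,0,0,0,0]
}}

```text
time_s: 2.6
eef_pos: [0.5413, -0.2197, 0.1331]
ee_rot: [-0.014, 1.0, 0.003, -0.006]
ft_force: [-1.9, 1.4, -1.3]
gripper_width: 0.0857
grasp_force: 0.0
```

```bash
python3 -c "
from h import *
go([.546,-.2275,.0465])
f,K,E=shot('scene');a=cv2.resize(f[120:216,160:288],(800,600),interpolation=3)
f,K,E=shot('top');b=cv2.resize(f[160:220,260:340],(800,600),interpolation=3)
cv2.imwrite('pics/hov.png',cv2.resize(np.hstack([a,b]),(800,300)))
"
```

```text
t2.60 p [ 0.5413 -0.2197  0.1331] yaw_y 91.59 z [-0.012  0.006 -1.   ] F [-1.86  1.35 -1.32] M [ 0.063 -0.052 -0.031] q6 -2.072 w 0.0857 g 0.0
tool units [-0.111 -0.17   1.73 ]
```

View pics/hov.png

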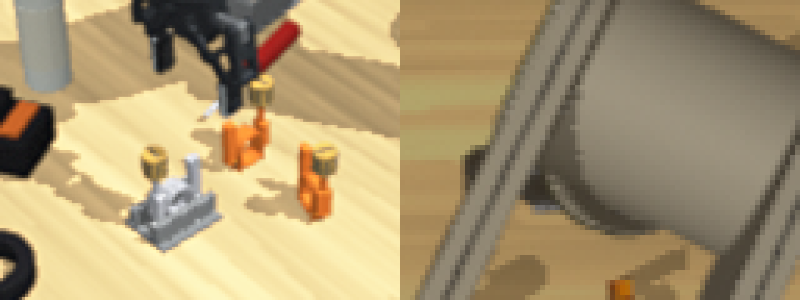

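The gripper hovers beside and above the clamp, and the fingers straddle the lug line. The arm lags its command slightly. Descending after it settles.

Emit:
{"api": "play_rows", "payload": {
  "series": [-0.5,0,0,0.5,0,0,0,-0.5,0,0,0,0,0,0,-0.5,0,0,0,0,0,0]
}}

```text
time_s: 3.0
eef_pos: [0.5472, -0.2223, 0.1188]
ee_rot: [-0.014, 1.0, -0.001, 0.001]
ft_force: [0.2, -0.7, 2.1]
gripper_width: 0.0641
grasp_force: 0.0
```

```bash
python3 -c "
from h import *
go([.546,-.2275,.0465])
"
```

```text
t3.00 p [ 0.5472 -0.2223  0.1188] yaw_y 91.65 z [ 0.002 -0.001 -1.   ] F [ 0.17 -0.68  2.12] M [-0.039 -0.027 -0.014] q6 -2.072 w 0.0641 g 0.0
tool units [ 0.03  -0.102  1.446]
```

Emit:
{"api": "play_rows", "payload": {
  "series": [-0.5,0,-0.1,0.5,0,0,0,-0.5,0.02,0,0.5,0,0,0,-0.5,0,0,0.36,0,0,0,-0.5,0,0,0,0,0,0,-0.5,0,0,0,0,0,0]
}}

```text
time_s: 3.5
eef_pos: [0.5464, -0.2277, 0.0504]
ee_rot: [-0.014, 1.0, -0.0, 0.001]
ft_force: [0.1, 0.4, 0.9]
gripper_width: 0.064
grasp_force: 0.0
```

```bash
python3 -c "
from h import *
go([.546,-.2275,.0465])
"
```

```text
t3.50 p [ 0.5464 -0.2277  0.0504] yaw_y 91.63 z [ 0.002 -0.001 -1.   ] F [0.07 0.38 0.93] M [-0.008 -0.03  -0.022] q6 -2.081 w 0.0640 g 0.0
tool units [0.009 0.004 0.077]
```

Emit:
{"api": "play_rows", "payload": {
  "series": [0.3,0,0,0.05,0,0,0,1,0,0,0,0,0,0,1,0,0,0,0,0,0,1,0,0,0,0,0,0,1,0,0,0,0,0,0],
  "grip_force": 30
}}

```text
time_s: 4.0
eef_pos: [0.5458, -0.2277, 0.0466]
ee_rot: [-0.014, 1.0, -0.0, 0.0]
ft_force: [-1.5, -0.8, 4.6]
gripper_width: 0.0093
grasp_force: 33.5
```

Emit:
{"api": "play_rows", "payload": {
  "series": [1,0,0,0,0,0,0,1,0,0,0,0,0,0,1,0,0,0,0,0,0],
  "grip_force": 70
}}

```text
time_s: 4.3
eef_pos: [0.5459, -0.2278, 0.0467]
ee_rot: [-0.014, 1.0, -0.0, 0.0]
ft_force: [-2.1, -1.4, 5.7]
gripper_width: 0.0082
grasp_force: 69.8
```

```bash
python3 -c "
from h import *
st()
"
```

```text
t4.30 p [ 0.5459 -0.2278  0.0467] yaw_y 91.61 z [ 0.001 -0.001 -1.   ] F [-2.09 -1.44  5.67] M [-0.206  0.179 -0.007] q6 -2.081 w 0.0082 g 69.8
```

Emit:
{"api": "play_rows", "payload": {
  "series": [1,0,0,-0.1,0,0,0,1,0,0,-0.3,0,0,0,1,0,0,-0.6,0,0,0,1,0,0,-0.8,0,0,0,1,0,0,-0.5,0,0,0]
}}

```text
time_s: 4.8
eef_pos: [0.5463, -0.2275, 0.1647]
ee_rot: [-0.014, 1.0, -0.001, 0.001]
ft_force: [0.2, -1.3, -2.0]
gripper_width: 0.0083
grasp_force: 69.0
```

```bash
python3 -c "
from h import *
st()
f,K,E=shot('scene');a=cv2.resize(f[120:216,150:278],(800,600),interpolation=3);cv2.imwrite('pics/lift.png',a);st()
"
```

```text
t4.80 p [ 0.5463 -0.2275  0.1647] yaw_y 91.62 z [ 0.003 -0.001 -1.   ] F [ 0.16 -1.26 -2.01] M [ 0.059 -0.045  0.007] q6 -2.081 w 0.0083 g 69.0
t4.85 p [ 0.5483 -0.2285  0.1694] yaw_y 91.63 z [ 0.008 -0.004 -1.   ] F [ 2.18 -2.02  2.72] M [-0.02  -0.055 -0.028] q6 -2.081 w 0.0081 g 69.1
```

View pics/lift.png

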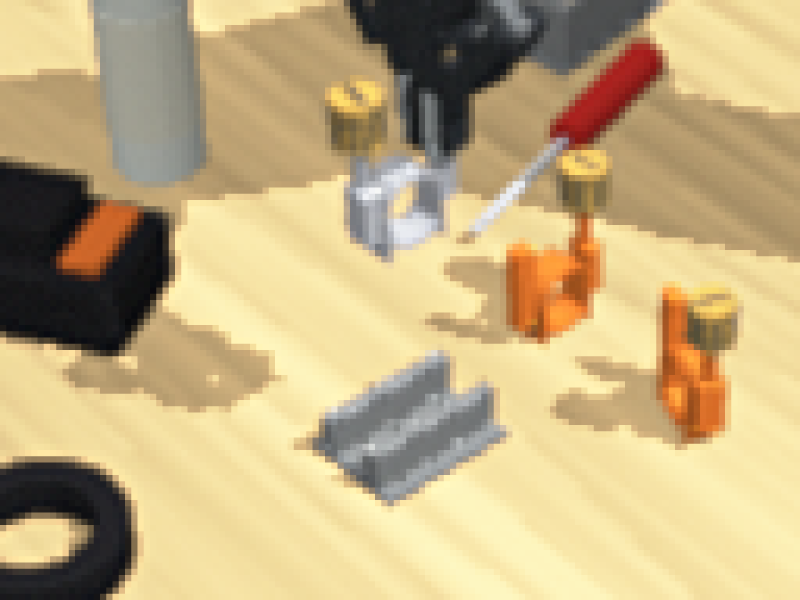

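Emit:
{"api": "play_rows", "payload": {
  "series": [1,0,0,0,0,0,-0.09,1,0,0,0,0,0,-0.093,1,0,0,0,0,0,0,1,0,0,0,0,0,0]
}}

```text
time_s: 5.25
eef_pos: [0.5453, -0.2271, 0.1608]
ee_rot: [-0.104, 0.995, 0.0, -0.0]
ft_force: [-0.2, 0.0, -2.2]
gripper_width: 0.0078
grasp_force: 68.9
```

```bash
python3 -c "
from h import *
go([.5294,.0161,.15])
"
```

```text
t5.25 p [ 0.5453 -0.2271  0.1608] yaw_y 101.95 z [-0.  0. -1.] F [-0.16  0.03 -2.24] M [-0.051  0.029  0.028] q6 -2.261 w 0.0078 g 68.9
tool units [-0.697  4.824  0.218]
```

Emit:
{"api": "play_rows", "payload": {
  "series": [1,-0.1,0.5,0,0,0,0,1,-0.15,0.9,0,0,0,0,1,-0.15,0.92,0,0,0,0,1,-0.15,0.9,0,0,0,0,1,-0.1,0.9,0,0,0,0]
}}

```text
time_s: 5.75
eef_pos: [0.5337, -0.0173, 0.1609]
ee_rot: [-0.104, 0.995, 0.0, 0.0]
ft_force: [1.2, -0.4, -1.8]
gripper_width: 0.008
grasp_force: 68.9
```

Emit:
{"api": "play_rows", "payload": {
  "series": [1,-0.05,0.7,0.3,0,0,0,1,0,0,0.7,0,0,0,1,0,0,0.5,0,0,0,1,0,0,0,0,0,0,1,0,0,0,0,0,0]
}}

```text
time_s: 6.25
eef_pos: [0.5288, 0.0157, 0.0859]
ee_rot: [-0.105, 0.995, 0.0, -0.001]
ft_force: [0.5, 0.7, -2.1]
gripper_width: 0.0077
grasp_force: 69.0
```

```bash
python3 -c "
from h import *
go([.5294,.0161,.0742])
f,K,E=shot('scene');np.savez('scene1.npz',f=f,K=K,E=E);a=cv2.resize(f[185:245,245:325],(400,300),interpolation=3)
f,K,E=shot('top');np.savez('top1.npz',f=f,K=K,E=E);b=cv2.resize(f[180:240,165:245],(400,300),interpolation=3)
cv2.imwrite('pics/stage.png',cv2.resize(np.hstack([a,b]),(800,300)));go([.5294,.0161,.0742])
"
```

```text
t6.25 p [0.5288 0.0157 0.0859] yaw_y 102.02 z [-0.001  0.    -1.   ] F [ 0.5   0.68 -2.1 ] M [-0.004  0.055  0.036] q6 -1.848 w 0.0077 g 69.0
tool units [-0.013  0.005  0.235]
t6.35 p [0.5305 0.0153 0.0878] yaw_y 102.03 z [ 0.003 -0.    -1.   ] F [ 0.01 -0.38 -0.72] M [-0.036  0.032  0.023] q6 -1.848 w 0.0081 g 69.0
tool units [0.019 0.02  0.271]
```

View pics/stage.png

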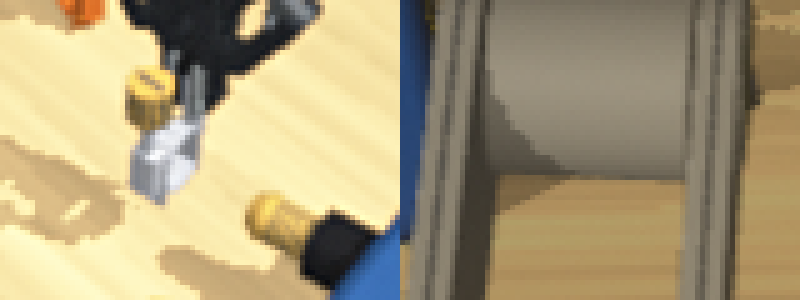

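```bash
python3 - <<'E'
from h import *
for nm,b,z in(('scene0',(200,164,220,184),.0825),('scene1',(265,194,285,214),None)):
    d=np.load(nm+'.npz');h=brass(d['f'],b)
    for th in(105,115,125):
        m=(h[...,0]>=12)&(h[...,0]<=28)&(h[...,1]>th)
        bl=max(blobs(m,b),key=lambda q:q[0][4]);c=np.argwhere(m)
        bc=(bl[0][0]+bl[0][2]/2-.5+b[0],bl[0][1]+bl[0][3]/2-.5+b[1])
        zz=z or .0870+.0358
        print(nm,th,bl,bc,onz(bl[1],zz,d['K'],d['E']).round(4),onz(bc,zz,d['K'],d['E']).round(4))
    print('\n'.join(' '.join('%3d'%v for v in r) for r in h[...,1])) if z is None else 0
E
```

```text
scene0 105 ([5, 2, 9, 12, 78], [208.95, 171.32]) (209.0, 171.5) [ 0.5865 -0.2287  0.0825] [ 0.5869 -0.228   0.0825]
scene0 115 ([5, 3, 9, 10, 59], [209.19, 171.14]) (209.0, 171.5) [ 0.5854 -0.2289  0.0825] [ 0.5869 -0.228   0.0825]
scene0 125 ([5, 3, 8, 10, 49], [209.18, 170.98]) (208.5, 171.5) [ 0.585  -0.2295  0.0825] [ 0.5879 -0.2289  0.0825]
scene1 105 ([5, 4, 11, 13, 99], [274.72, 203.83]) (275.0, 204.0) [0.5693 0.0247 0.1228] [0.5692 0.0257 0.1228]
scene1 115 ([5, 4, 11, 13, 83], [274.76, 203.69]) (275.0, 204.0) [0.5689 0.0244 0.1228] [0.5692 0.0257 0.1228]
scene1 125 ([6, 5, 10, 12, 66], [274.83, 203.58]) (275.5, 204.5) [0.5684 0.0243 0.1228] [0.5695 0.0278 0.1228]
 74  75  76  74  72  71  73  73  75  75  75 101  88  46  36  28  32  15  15  15
 73  73  75  75  74  73  71  71  74  75  74  94  89  36  18  11  12  26  18  28
 70  72  73  75  75  73  72  69  69  70  70  94  81  33  14   9  12  11  19   8
 68  69  71  72  74  74  73  72  68  68  69  92  75  47  21  21  11   0  21  11
 65  66  69  70  70  71  83 102 104 111 115 121 117  25  24  34  26   9  12   8
 66  67  65  67  67
[... 480 characters left out ...]
  98 115 123 134 139 130 144 121 128 112  54   5  15  10  13
 78  79  76  74  90  99 134 117 110 135 125 139  89 116 105  92  57   8  13  11
 79  78  77  76  90 105 136 117 109 139 130 142 104 110 107  82  64   6  15  14
 80  79  78  77  89  98 132 129 125 133 120 147 116 101  72  59  36  10  17  17
 78  80  78  78  81  99 110 132 135 140 114 144 113  52  12   8  10  14  15  15
 76  80  80  79  76  82 100 121 127 144 112  88  36   1   8   8   8  11  12  15
 73  74  78  80  78  77  79  93  56  39   9   6  10  10   8   8   7  12  15  14
 74  72  73  75  79  81  79  85  34  14  15  10   6   7   6   5  10  12  15  10
 79  77  74  73  76  79  80  70   4  18  15  11   8   6   5   5  11  13  18  16
```

Emit:
{"api": "play_rows", "payload": {
  "series": [1,0,0,0.2,0,0,0,1,0,0,0,0,0,0,1,0,0,0,0,0,0,1,0,0,0,0,0,0]
}}

```text
time_s: 6.75
eef_pos: [0.5292, 0.0156, 0.076]
ee_rot: [-0.105, 0.994, -0.0, 0.0]
ft_force: [-0.1, -0.2, -2.0]
gripper_width: 0.008
grasp_force: 69.0
```

```bash
cat >> h.py <<'E'
U=np.array([np.cos(np.radians(12.1)),np.sin(np.radians(12.1)),0]);P=np.array([-U[1],U[0],0])
def ps():
    p,R=st(); o=status.get_obs(); F=o['ft_force']
    print('lat %.4f s %.4f z %.4f | Flat %.2f Fs %.2f Fz %.2f'%(U@p,P@p,p[2],U@F,P@F,F[2]))
E
python3 -c "
from h import *
ps()
"
```

```text
t6.75 p [0.5292 0.0156 0.076 ] yaw_y 102.09 z [ 0.  0. -1.] F [-0.08 -0.23 -2.02] M [0.01  0.043 0.029] q6 -1.849 w 0.0080 g 69.0
lat 0.5208 s -0.0957 z 0.0760 | Flat -0.12 Fs -0.21 Fz -2.02
```

Emit:
{"api": "play_rows", "payload": {
  "series": [1,0,0.2,0.03,0,0,0,1,0,0.3,0,0,0,0,1,0,0.2,0,0,0,0,1,0,0,0,0,0,0,1,0,0,0,0,0,0]
}}

```text
time_s: 7.25
eef_pos: [0.5217, 0.0505, 0.0744]
ee_rot: [-0.106, 0.994, -0.0, 0.0]
ft_force: [-0.5, -0.1, -3.0]
gripper_width: 0.008
grasp_force: 69.0
```

```bash
python3 -c "
from h import *
ps()
f,K,E=shot('scene');np.savez('scene2.npz',f=f,K=K,E=E);a=cv2.resize(f[190:238,260:324],(800,600),interpolation=3);cv2.imwrite('pics/near.png',a);ps()
"
```

```text
t7.25 p [0.5217 0.0505 0.0744] yaw_y 102.18 z [ 0. -0. -1.] F [-0.46 -0.05 -3.01] M [-0.015  0.007 -0.016] q6 -1.784 w 0.0080 g 69.0
lat 0.5207 s -0.0599 z 0.0744 | Flat -0.46 Fs 0.05 Fz -3.01
t7.30 p [0.5218 0.0501 0.0744] yaw_y 102.15 z [ 0. -0. -1.] F [-0.1  -0.33 -1.75] M [-0.066  0.098  0.029] q6 -1.785 w 0.0075 g 69.0
lat 0.5207 s -0.0603 z 0.0744 | Flat -0.17 Fs -0.30 Fz -1.75
```

View pics/near.png

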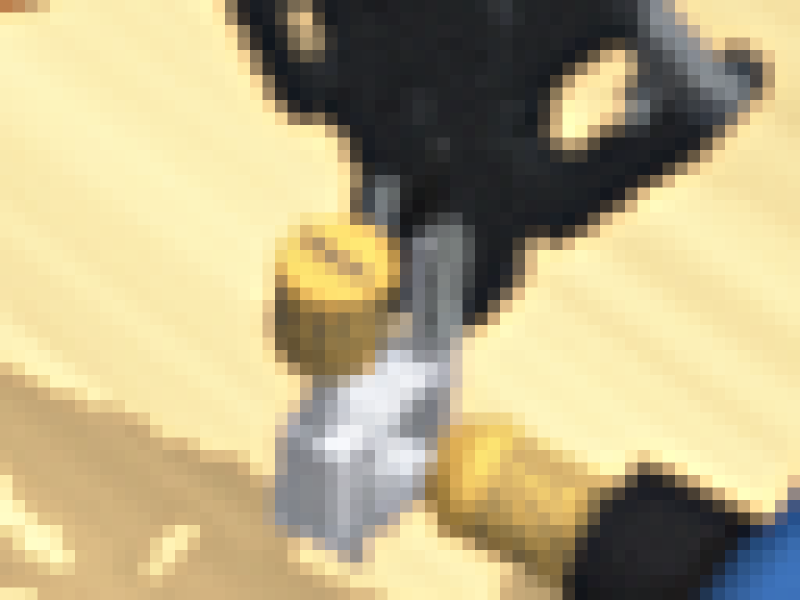

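The band faces the barb (tip at about (470,490) in the crop) and looks in line with it. Feeding in slowly while watching the force.

Emit:
{"api": "play_rows", "payload": {
  "series": [1,0,0.06,0,0,0,0,1,0,0.06,0,0,0,0,1,0,0.06,0,0,0,0,1,0,0.02,0,0,0,0,1,0,0,0,0,0,0]
}}

```text
time_s: 7.8
eef_pos: [0.5196, 0.0598, 0.0743]
ee_rot: [-0.105, 0.994, 0.0, -0.0]
ft_force: [0.3, -0.1, -1.4]
gripper_width: 0.0077
grasp_force: 69.0
```

```bash
python3 -c "
from h import *
ps()
"
```

```text
t7.80 p [0.5196 0.0598 0.0743] yaw_y 102.11 z [-0.  0. -1.] F [ 0.34 -0.13 -1.42] M [-0.021  0.05   0.001] q6 -1.766 w 0.0077 g 69.0
lat 0.5206 s -0.0504 z 0.0743 | Flat 0.30 Fs -0.20 Fz -1.42
```

Emit:
{"api": "play_rows", "payload": {
  "series": [1,0,0.04,0,0,0,0,1,0,0.04,0,0,0,0,1,0,0.02,0,0,0,0,1,0,0,0,0,0,0]
}}

```text
time_s: 8.2
eef_pos: [0.5186, 0.0648, 0.0743]
ee_rot: [-0.105, 0.994, 0.0, 0.0]
ft_force: [-0.0, 0.4, -1.7]
gripper_width: 0.0082
grasp_force: 69.0
```

Emit:
{"api": "play_rows", "payload": {
  "series": [1,0,0.04,0,0,0,0,1,0,0.04,0,0,0,0,1,0,0.02,0,0,0,0,1,0,0,0,0,0,0]
}}

```text
time_s: 8.6
eef_pos: [0.5175, 0.0697, 0.0743]
ee_rot: [-0.106, 0.994, 0.0, -0.0]
ft_force: [0.6, 0.6, -1.8]
gripper_width: 0.008
grasp_force: 69.0
```

```bash
python3 -c "
from h import *
ps()
"
```

```text
t8.60 p [0.5175 0.0697 0.0743] yaw_y 102.11 z [-0.  0. -1.] F [ 0.58  0.58 -1.81] M [-0.008  0.071 -0.022] q6 -1.747 w 0.0080 g 69.0
lat 0.5206 s -0.0403 z 0.0743 | Flat 0.69 Fs 0.44 Fz -1.81
```

Emit:
{"api": "play_rows", "payload": {
  "series": [1,0,0.05,0,0,0,0,1,0,0.05,0,0,0,0,1,0,0.05,0,0,0,0,1,0,0,0,0,0,0]
}}

```text
time_s: 9.0
eef_pos: [0.5159, 0.0772, 0.0743]
ee_rot: [-0.106, 0.994, 0.0, -0.0]
ft_force: [1.1, -0.2, -1.6]
gripper_width: 0.0077
grasp_force: 69.0
```

Emit:
{"api": "play_rows", "payload": {
  "series": [1,0,0.05,0,0,0,0,1,0,0.05,0,0,0,0,1,0,0.05,0,0,0,0,1,0,0,0,0,0,0]
}}

```text
time_s: 9.4
eef_pos: [0.5143, 0.0845, 0.0743]
ee_rot: [-0.106, 0.994, 0.0, -0.0]
ft_force: [-0.1, -0.0, -2.0]
gripper_width: 0.008
grasp_force: 69.0
```

```bash
python3 -c "
from h import *
ps()
"
```

```text
t9.40 p [0.5143 0.0845 0.0743] yaw_y 102.12 z [-0.  0. -1.] F [-0.07 -0.03 -2.02] M [0.039 0.079 0.006] q6 -1.718 w 0.0080 g 69.0
lat 0.5206 s -0.0252 z 0.0743 | Flat -0.07 Fs -0.02 Fz -2.02
```

Ten millimetres are left by estimate. I'll go 5 mm, then step in 1 mm moves until the force shows contact.

Emit:
{"api": "play_rows", "payload": {
  "series": [1,0,0.04,0,0,0,0,1,0,0.04,0,0,0,0,1,0,0.02,0,0,0,0,1,0,0,0,0,0,0]
}}

```text
time_s: 9.8
eef_pos: [0.5134, 0.0892, 0.0743]
ee_rot: [-0.105, 0.994, 0.0, -0.0]
ft_force: [-0.1, 0.2, -1.7]
gripper_width: 0.0081
grasp_force: 69.0
```

Emit:
{"api": "play_rows", "payload": {
  "series": [1,0,0.02,0,0,0,0,1,0,0.02,0,0,0,0,1,0,0,0,0,0,0]
}}

```text
time_s: 10.1
eef_pos: [0.5129, 0.0911, 0.0743]
ee_rot: [-0.105, 0.994, 0.0, -0.0]
ft_force: [-0.4, 1.5, -2.4]
gripper_width: 0.0082
grasp_force: 69.0
```

```bash
python3 -c "
from h import *
ps()
"
```

```text
t10.10 p [0.5129 0.0911 0.0743] yaw_y 102.10 z [-0.  0. -1.] F [-0.36  1.52 -2.39] M [-0.022  0.027  0.019] q6 -1.705 w 0.0082 g 69.0
lat 0.5206 s -0.0185 z 0.0743 | Flat -0.03 Fs 1.56 Fz -2.39
```

Emit:
{"api": "play_rows", "payload": {
  "series": [1,0,0.02,0,0,0,0,1,0,0,0,0,0,0]
}}

```text
time_s: 10.3
eef_pos: [0.5127, 0.0921, 0.0743]
ee_rot: [-0.105, 0.994, 0.0, 0.0]
ft_force: [0.3, -0.6, -1.6]
gripper_width: 0.0082
grasp_force: 69.0
```

Emit:
{"api": "play_rows", "payload": {
  "series": [1,0,0.02,0,0,0,0,1,0,0,0,0,0,0]
}}

```text
time_s: 10.5
eef_pos: [0.5125, 0.093, 0.0743]
ee_rot: [-0.105, 0.994, 0.0, -0.0]
ft_force: [0.0, 0.6, -1.8]
gripper_width: 0.0079
grasp_force: 69.0
```

```bash
python3 -c "
from h import *
ps()
"
```

```text
t10.50 p [0.5125 0.093  0.0743] yaw_y 102.11 z [-0.  0. -1.] F [ 0.03  0.56 -1.8 ] M [0.035 0.102 0.035] q6 -1.701 w 0.0079 g 69.0
lat 0.5206 s -0.0165 z 0.0743 | Flat 0.14 Fs 0.54 Fz -1.80
```

Emit:
{"api": "play_rows", "payload": {
  "series": [1,0,0.015,0,0,0,0,1,0,0,0,0,0,0]
}}

```text
time_s: 10.7
eef_pos: [0.5124, 0.0938, 0.0743]
ee_rot: [-0.105, 0.994, 0.0, -0.0]
ft_force: [0.4, 0.1, -2.3]
gripper_width: 0.0081
grasp_force: 69.0
```

Emit:
{"api": "play_rows", "payload": {
  "series": [1,0,0.015,0,0,0,0,1,0,0,0,0,0,0]
}}

```text
time_s: 10.9
eef_pos: [0.5122, 0.0945, 0.0743]
ee_rot: [-0.105, 0.994, 0.0, -0.0]
ft_force: [-1.1, -0.9, -2.3]
gripper_width: 0.0084
grasp_force: 69.0
```

```bash
python3 -c "
from h import *
ps()
"
```

```text
t10.90 p [0.5122 0.0945 0.0743] yaw_y 102.10 z [-0.  0. -1.] F [-1.12 -0.94 -2.31] M [-0.014  0.056 -0.015] q6 -1.698 w 0.0084 g 69.0
lat 0.5206 s -0.0150 z 0.0743 | Flat -1.29 Fs -0.69 Fz -2.31
```

Emit:
{"api": "play_rows", "payload": {
  "series": [1,0,0.015,0,0,0,0,1,0,0,0,0,0,0]
}}

```text
time_s: 11.1
eef_pos: [0.512, 0.0952, 0.0743]
ee_rot: [-0.105, 0.994, 0.0, -0.0]
ft_force: [-0.0, -0.2, -1.9]
gripper_width: 0.0079
grasp_force: 69.0
```

Emit:
{"api": "play_rows", "payload": {
  "series": [1,0,0.015,0,0,0,0,1,0,0,0,0,0,0]
}}

```text
time_s: 11.3
eef_pos: [0.5119, 0.096, 0.0743]
ee_rot: [-0.105, 0.994, 0.0, -0.0]
ft_force: [0.4, -0.1, -2.1]
gripper_width: 0.0081
grasp_force: 69.0
```

```bash
python3 -c "
from h import *
ps()
"
```

```text
t11.30 p [0.5119 0.096  0.0743] yaw_y 102.10 z [-0.  0. -1.] F [ 0.43 -0.06 -2.06] M [ 0.008  0.029 -0.02 ] q6 -1.695 w 0.0081 g 69.0
lat 0.5206 s -0.0135 z 0.0743 | Flat 0.40 Fs -0.15 Fz -2.06
```

Emit:
{"api": "play_rows", "payload": {
  "series": [1,0,0.015,0,0,0,0,1,0,0,0,0,0,0]
}}

```text
time_s: 11.5
eef_pos: [0.5118, 0.0967, 0.0743]
ee_rot: [-0.105, 0.994, -0.0, 0.0]
ft_force: [0.4, 0.0, -1.6]
gripper_width: 0.0079
grasp_force: 69.0
```

Emit:
{"api": "play_rows", "payload": {
  "series": [1,0,0.015,0,0,0,0,1,0,0,0,0,0,0]
}}

```text
time_s: 11.7
eef_pos: [0.5117, 0.0969, 0.0743]
ee_rot: [-0.105, 0.994, -0.0, 0.0]
ft_force: [0.7, -4.4, -1.5]
gripper_width: 0.008
grasp_force: 69.1
```

```bash
python3 -c "
from h import *
ps()
"
```

```text
t11.70 p [0.5117 0.0969 0.0743] yaw_y 102.10 z [ 0.    -0.001 -1.   ] F [ 0.72 -4.36 -1.49] M [-0.71  -0.061 -0.018] q6 -1.692 w 0.0080 g 69.1
lat 0.5207 s -0.0125 z 0.0743 | Flat -0.21 Fs -4.42 Fz -1.49
```

Contact at s = -0.0126 with 4.4 N. I'll give one small nudge, then release with a partial opening so the fingers stay clear of the pack face.

Emit:
{"api": "play_rows", "payload": {
  "series": [1,0,0.008,0,0,0,0,1,0,0,0,0,0,0,1,0,0,0,0,0,0]
}}

```text
time_s: 12.0
eef_pos: [0.5117, 0.097, 0.0744]
ee_rot: [-0.105, 0.994, -0.001, 0.0]
ft_force: [0.2, -6.3, -2.2]
gripper_width: 0.0079
grasp_force: 69.1
```

Emit:
{"api": "play_rows", "payload": {
  "series": [0.3,0,0,0,0,0,0,0.3,0,0,0,0,0,0,0.3,0,0,0,0,0,0,0.3,0,0,0,0,0,0]
}}

```text
time_s: 12.4
eef_pos: [0.5117, 0.098, 0.0745]
ee_rot: [-0.105, 0.994, 0.0, 0.0]
ft_force: [0.4, 0.2, 0.3]
gripper_width: 0.0299
grasp_force: 0.0
```

```bash
python3 -c "
from h import *
ps()
"
```

```text
t12.40 p [0.5117 0.098  0.0745] yaw_y 102.11 z [ 0.  0. -1.] F [0.37 0.17 0.25] M [0.016 0.063 0.001] q6 -1.692 w 0.0299 g 0.0
lat 0.5208 s -0.0114 z 0.0745 | Flat 0.39 Fs 0.09 Fz 0.25
```

Emit:
{"api": "play_rows", "payload": {
  "series": [0.3,0,0,-0.4,0,0,0,0.3,0,0,-0.6,0,0,0,0.3,0,0,-0.5,0,0,0,0.3,0,0,0,0,0,0.1,0.2,0,0,0,0,0,0.14]
}}

```text
time_s: 12.9
eef_pos: [0.5125, 0.098, 0.1509]
ee_rot: [0.016, 1.0, 0.0, 0.001]
ft_force: [0.6, -0.1, 0.0]
gripper_width: 0.0339
grasp_force: 0.0
```

Emit:
{"api": "play_rows", "payload": {
  "series": [0.1,0,0,0,0,0,0.14,0.1,0,0,0,0,0,0.14,0.1,0,0,0,0,0,0.14,0.1,0,0,0,0,0,0.14,0.1,0,0,0,0,0,0.14]
}}

```text
time_s: 13.4
eef_pos: [0.5115, 0.0979, 0.1494]
ee_rot: [0.359, 0.933, 0.0, 0.0]
ft_force: [-0.8, 0.1, -0.6]
gripper_width: 0.0385
grasp_force: 0.0
```

Emit:
{"api": "play_rows", "payload": {
  "series": [0.05,0,0,0,0,0,0.14,0.05,0,0,0,0,0,0.14,0.05,0,0,0,0,0,0.14,0.05,0,0,0,0,0,0.14,0.05,0,0,0,0,0,0.07]
}}

```text
time_s: 13.9
eef_pos: [0.5116, 0.0979, 0.1494]
ee_rot: [0.63, 0.776, 0.0, -0.0]
ft_force: [-0.6, 0.4, 0.6]
gripper_width: 0.0408
grasp_force: 0.0
```

```bash
python3 -c "
from h import *
ps();t=.5637*U-.0126*P;t[2]=.13;go(t)
f,K,E=shot('scene');np.savez('scene3.npz',f=f,K=K,E=E);a=cv2.resize(f[190:238,266:330],(400,300),interpolation=3)
f,K,E=shot('top');np.savez('top3.npz',f=f,K=K,E=E);b=cv2.resize(f[180:216,156:204],(400,300),interpolation=3);cv2.imwrite('pics/seated.png',np.hstack([a,b]));
"
```

```text
t13.90 p [0.5116 0.0979 0.1494] yaw_y 11.84 z [ 0.  0. -1.] F [-0.6   0.39  0.62] M [0.012 0.026 0.013] q6 -0.116 w 0.0408 g 0.0
lat 0.5207 s -0.0115 z 0.1494 | Flat -0.51 Fs 0.51 Fz 0.62
t13.90 p [0.5116 0.0979 0.1494] yaw_y 11.84 z [ 0.  0. -1.] F [-0.6   0.39  0.62] M [0.012 0.026 0.013] q6 -0.116 w 0.0408 g 0.0
tool units [-0.019  0.86   0.387]
```

View pics/seated.png

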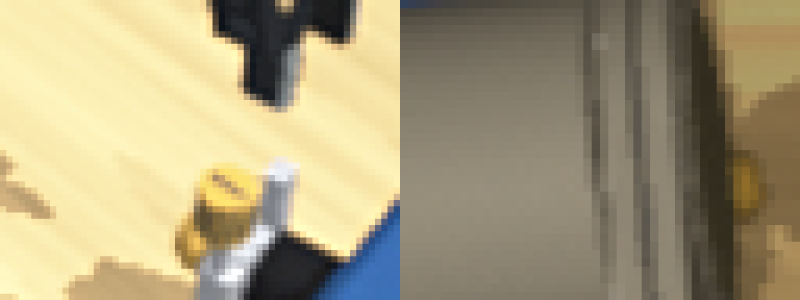

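The clamp hangs square against the collar with its barb protruding, and the knob is at about (229,200) in the left crop. Moving above the knob.

Emit:
{"api": "play_rows", "payload": {
  "series": [0.05,0,0.4,0,0,0,0,0.05,0,0.46,0,0,0,0,0.05,0,0,0.3,0,0,0,0.05,0,0,0,0,0,0,0.05,0,0,0,0,0,0]
}}

```text
time_s: 14.5
eef_pos: [0.552, 0.1066, 0.133]
ee_rot: [0.628, 0.778, -0.001, -0.001]
ft_force: [-0.4, -0.0, -0.1]
gripper_width: 0.0407
grasp_force: 0.0
```

```bash
python3 - <<'E'
from h import *
ps();t=.5637*U-.0126*P;t[2]=.095;go(t)
d=np.load('scene3.npz');b=(294,212,312,234);h=brass(d['f'],b)
m=(h[...,0]>=12)&(h[...,0]<=28)&(h[...,1]>105)
print('\n'.join(' '.join('%3d'%v for v in r) for r in h[...,1]))
for z in(.096,.108,.12): q=.5637*U-.0126*P;q[2]=z;print(z,proj(q,d['K'],d['E']))
E
```

```text
t14.50 p [0.552  0.1066 0.133 ] yaw_y 12.20 z [-0.003 -0.    -1.   ] F [-0.43 -0.03 -0.06] M [ 0.015 -0.051  0.003] q6 -0.113 w 0.0407 g 0.0
lat 0.5621 s -0.0114 z 0.1330 | Flat -0.43 Fs 0.06 Fz -0.06
t14.50 p [0.552  0.1066 0.133 ] yaw_y 12.20 z [-0.003 -0.    -1.   ] F [-0.43 -0.03 -0.06] M [ 0.015 -0.051  0.003] q6 -0.113 w 0.0407 g 0.0
tool units [-0.024  0.034  0.759]
 68  69  70  73  73  72  71  74  78  81  81  78  73  69  69  71  73  78
 72  70  69  70  71  74  74  72  73  75  82  81  79  75  72  71  72  73
 70  70  70  67  68  68  72  72  71  70  73  78  82  81  80  75  71  71
 70  70  71  69  66  65  69  70  71  71  68  71  77  83  81  61  24  31
 68  68  69  69  68  77  99 108 109 100  80  71  70  76  64  19   7   5
 67  67  66  72  97 121 127 140 139 135 123 107  82  69  34   5  10  10
 67  67  65  80 121 139 100 113 139 143 141 136 118  91  55  12  10   9
 70  66  72  98 137 143 136 115 102 132 142 142 129 105  44  18  16  16
 76  72  78 105 149 141 142 140 131 100 122 135 134 115  34  19  17  15
 80  76  81 110 153 143 140 142 140 136 123 130 139 100   5  21  16  14
 79 
[... 260 characters left out ...]
 48  28   9  13  15   4
110 149 154 137 105 115 135 128 121 121 118 129  23  11  13  12  17  17
131 157 154 150 134 121 123 124 120 128 116 107  18   9   8  12  15  11
143 156 153 152 152 129 121 139 122 139  99  51   6   7  12  14  21  39
143 160 155 154 147 110 100 113  77  60  26   4  11  12  11  14  23  34
126 157 159 155 124  59  10   8   3   3   7   8  11  11   9  14  21  26
103 147 167 139  42   8  19  14  14  12  13  13  11  10  16  23  19  24
 88 123 145  90   6  15  15  13  11   9  11  10  12  16  21  20  12  18
 72  86 100  74  13  15  11  12   5   2   3  10  15  22   7  18  26   6
0.096 [301.36828125 225.64337876]
0.108 [301.7831669  222.29240335]
0.12 [302.2042333  218.89150686]
```

Emit:
{"api": "play_rows", "payload": {
  "series": [0.05,-0.024,0.02,0.3,0,0,0,0.05,0,0,0.3,0,0,0,0.05,0,0,0.12,0,0,0,0.05,0,0,0,0,0,0,0.05,0,0,0,0,0,0]
}}

```text
time_s: 15.0
eef_pos: [0.5546, 0.1058, 0.0981]
ee_rot: [0.628, 0.778, -0.0, -0.0]
ft_force: [1.0, 0.1, 1.4]
gripper_width: 0.0405
grasp_force: 0.0
```

```bash
python3 -c "
from h import *
ps()"
```

```text
t15.00 p [0.5546 0.1058 0.0981] yaw_y 12.15 z [-0.001 -0.    -1.   ] F [1.01 0.1  1.44] M [-0.027 -0.022 -0.049] q6 -0.114 w 0.0405 g 0.0
lat 0.5644 s -0.0128 z 0.0981 | Flat 1.01 Fs -0.11 Fz 1.44
```

Emit:
{"api": "play_rows", "payload": {
  "series": [0.2,0,0,0.02,0,0,0,0.4,0,0,0,0,0,0,1,0,0,0,0,0,0,1,0,0,0,0,0,0,1,0,0,0,0,0,0],
  "grip_force": 40
}}

```text
time_s: 15.5
eef_pos: [0.5551, 0.1059, 0.098]
ee_rot: [0.628, 0.778, 0.0, 0.0]
ft_force: [-1.5, -0.6, 5.2]
gripper_width: 0.0224
grasp_force: 39.0
```

```bash
python3 -c "
from h import *
ps()"
```

```text
t15.50 p [0.5551 0.1059 0.098 ] yaw_y 12.15 z [ 0.001  0.    -1.   ] F [-1.53 -0.62  5.25] M [-0.13   0.442  0.014] q6 -0.114 w 0.0224 g 39.0
lat 0.5650 s -0.0128 z 0.0980 | Flat -1.63 Fs -0.29 Fz 5.25
```

Emit:
{"api": "play_rows", "payload": {
  "series": [1,0,0,-0.03,0,0,0,1,0,0,0,0,0,0.06,1,0,0,0,0,0,0.06]
}}

```text
time_s: 15.8
eef_pos: [0.5548, 0.105, 0.0986]
ee_rot: [0.675, 0.738, -0.001, 0.0]
ft_force: [-0.4, -4.3, 0.1]
gripper_width: 0.0223
grasp_force: 39.5
```

```bash
python3 -c "
from h import *
ps()"
```

```text
t15.80 p [0.5548 0.105  0.0986] yaw_y 5.15 z [-0.    -0.002 -1.   ] F [-0.44 -4.32  0.1 ] M [-0.894  0.012  0.113] q6 0.008 w 0.0223 g 39.5
lat 0.5644 s -0.0136 z 0.0986 | Flat -1.34 Fs -4.13 Fz 0.10
```

Emit:
{"api": "play_rows", "payload": {
  "series": [1,0,0,0,0,0,0.06,1,0,0,0,0,0,0.06,1,0,0,0,0,0,0.06]
}}

```text
time_s: 16.1
eef_pos: [0.5549, 0.1048, 0.0985]
ee_rot: [0.738, 0.674, -0.001, 0.001]
ft_force: [0.5, -3.9, 0.4]
gripper_width: 0.0227
grasp_force: 39.3
```

```bash
python3 -c "
from h import *
ps()"
```

```text
t16.10 p [0.5549 0.1048 0.0985] yaw_y -5.19 z [ 0.    -0.002 -1.   ] F [ 0.54 -3.87  0.36] M [-0.941 -0.196  0.176] q6 0.188 w 0.0227 g 39.3
lat 0.5645 s -0.0138 z 0.0985 | Flat -0.28 Fs -3.90 Fz 0.36
```

Emit:
{"api": "play_rows", "payload": {
  "series": [1,0,0,0,0,0,0.06,1,0,0,0,0,0,0.06,1,0,0,0,0,0,0.06,1,0,0,0,0,0,0.06]
}}

```text
time_s: 16.5
eef_pos: [0.555, 0.1048, 0.0985]
ee_rot: [0.814, 0.581, -0.0, 0.001]
ft_force: [1.4, -4.8, -1.5]
gripper_width: 0.0225
grasp_force: 39.1
```

```bash
python3 -c "
from h import *
ps()"
```

```text
t16.50 p [0.555  0.1048 0.0985] yaw_y -18.94 z [ 0.    -0.002 -1.   ] F [ 1.43 -4.83 -1.47] M [-0.966 -0.298  0.205] q6 0.428 w 0.0225 g 39.1
lat 0.5647 s -0.0139 z 0.0985 | Flat 0.39 Fs -5.02 Fz -1.47
```

Emit:
{"api": "play_rows", "payload": {
  "series": [1,0,0,0,0,0,0.06,1,0,0,0,0,0,0.06,1,0,0,0,0,0,0.06,1,0,0,0,0,0,0.06]
}}

```text
time_s: 16.9
eef_pos: [0.5551, 0.1048, 0.0985]
ee_rot: [0.878, 0.48, -0.0, 0.001]
ft_force: [1.9, -4.6, -1.4]
gripper_width: 0.0225
grasp_force: 39.0
```

```bash
python3 -c "
from h import *
ps()"
```

```text
t16.90 p [0.5551 0.1048 0.0985] yaw_y -32.69 z [ 0.001 -0.002 -1.   ] F [ 1.89 -4.59 -1.39] M [-0.973 -0.324  0.203] q6 0.668 w 0.0225 g 39.0
lat 0.5647 s -0.0139 z 0.0985 | Flat 0.88 Fs -4.88 Fz -1.39
```

Emit:
{"api": "play_rows", "payload": {
  "series": [1,0,0,0,0,0,0.05,1,0,0,0,0,0,0.05]
}}

```text
time_s: 17.1
eef_pos: [0.5551, 0.1048, 0.0985]
ee_rot: [0.9, 0.435, -0.0, 0.001]
ft_force: [1.4, -4.4, -0.9]
gripper_width: 0.0223
grasp_force: 39.1
```

```bash
python3 -c "
from h import *
ps()"
```

```text
t17.10 p [0.5551 0.1048 0.0985] yaw_y -38.40 z [ 0.001 -0.002 -1.   ] F [ 1.39 -4.35 -0.87] M [-0.913 -0.304  0.163] q6 0.768 w 0.0223 g 39.1
lat 0.5647 s -0.0139 z 0.0985 | Flat 0.45 Fs -4.55 Fz -0.87
```

Emit:
{"api": "play_rows", "payload": {
  "series": [1,0,0,0,0,0,0.05,1,0,0,0,0,0,0.05]
}}

```text
time_s: 17.3
eef_pos: [0.5551, 0.1048, 0.0985]
ee_rot: [0.921, 0.39, -0.0, 0.001]
ft_force: [1.4, -4.8, -1.4]
gripper_width: 0.0224
grasp_force: 39.1
```

```bash
python3 -c "
from h import *
ps()"
```

```text
t17.30 p [0.5551 0.1048 0.0985] yaw_y -44.12 z [ 0.001 -0.002 -1.   ] F [ 1.42 -4.77 -1.41] M [-0.944 -0.327  0.195] q6 0.868 w 0.0224 g 39.1
lat 0.5647 s -0.0139 z 0.0985 | Flat 0.39 Fs -4.96 Fz -1.41
```

Emit:
{"api": "play_rows", "payload": {
  "series": [1,0,0,0,0,0,0.05,1,0,0,0,0,0,0.05]
}}

```text
time_s: 17.5
eef_pos: [0.5551, 0.1048, 0.0985]
ee_rot: [0.939, 0.343, -0.0, 0.001]
ft_force: [1.0, -5.0, -0.4]
gripper_width: 0.0227
grasp_force: 39.1
```

```bash
python3 -c "
from h import *
ps()"
```

```text
t17.50 p [0.5551 0.1048 0.0985] yaw_y -49.86 z [ 0.    -0.002 -1.   ] F [ 1.01 -5.03 -0.38] M [-0.94  -0.282  0.186] q6 0.968 w 0.0227 g 39.1
lat 0.5647 s -0.0139 z 0.0985 | Flat -0.07 Fs -5.13 Fz -0.38
```

Emit:
{"api": "play_rows", "payload": {
  "series": [1,0,0,0,0,0,0.05,1,0,0,0,0,0,0.05]
}}

```text
time_s: 17.7
eef_pos: [0.5551, 0.1048, 0.0986]
ee_rot: [0.955, 0.296, -0.0, 0.001]
ft_force: [-0.2, -4.2, -0.6]
gripper_width: 0.0224
grasp_force: 39.1
```

```bash
python3 -c "
from h import *
ps()"
```

```text
t17.70 p [0.5551 0.1048 0.0986] yaw_y -55.58 z [ 0.    -0.002 -1.   ] F [-0.24 -4.18 -0.59] M [-0.958 -0.206  0.161] q6 1.068 w 0.0224 g 39.1
lat 0.5647 s -0.0139 z 0.0986 | Flat -1.11 Fs -4.04 Fz -0.59
```

Emit:
{"api": "play_rows", "payload": {
  "series": [1,0,0,0,0,0,0.05,1,0,0,0,0,0,0.05]
}}

```text
time_s: 17.9
eef_pos: [0.555, 0.1048, 0.0985]
ee_rot: [0.969, 0.248, -0.0, 0.001]
ft_force: [0.3, -5.1, -1.3]
gripper_width: 0.0226
grasp_force: 39.1
```

```bash
python3 -c "
from h import *
ps()"
```

```text
t17.90 p [0.555  0.1048 0.0985] yaw_y -61.31 z [ 0.    -0.002 -1.   ] F [ 0.31 -5.12 -1.28] M [-0.977 -0.126  0.247] q6 1.168 w 0.0226 g 39.1
lat 0.5646 s -0.0139 z 0.0985 | Flat -0.77 Fs -5.07 Fz -1.28
```

Emit:
{"api": "play_rows", "payload": {
  "series": [1,0,0,0,0,0,0.05,1,0,0,0,0,0,0.05]
}}

```text
time_s: 18.1
eef_pos: [0.555, 0.1048, 0.0986]
ee_rot: [0.98, 0.199, -0.0, 0.001]
ft_force: [1.1, -4.5, 0.3]
gripper_width: 0.0227
grasp_force: 39.1
```

```bash
python3 -c "
from h import *
ps()"
```

```text
t18.10 p [0.555  0.1048 0.0986] yaw_y -67.04 z [ 0.    -0.002 -1.   ] F [ 1.09 -4.54  0.31] M [-0.975 -0.114  0.128] q6 1.268 w 0.0227 g 39.1
lat 0.5646 s -0.0139 z 0.0986 | Flat 0.12 Fs -4.66 Fz 0.31
```

Emit:
{"api": "play_rows", "payload": {
  "series": [1,0,0,0,0,0,0.05,1,0,0,0,0,0,0.05]
}}

```text
time_s: 18.3
eef_pos: [0.5549, 0.1047, 0.0986]
ee_rot: [0.989, 0.15, -0.0, 0.001]
ft_force: [0.4, -4.7, 0.7]
gripper_width: 0.0228
grasp_force: 39.1
```

```bash
python3 -c "
from h import *
ps()"
```

```text
t18.30 p [0.5549 0.1047 0.0986] yaw_y -72.77 z [ 0.    -0.002 -1.   ] F [ 0.36 -4.67  0.72] M [-1.089 -0.015  0.203] q6 1.368 w 0.0228 g 39.1
lat 0.5645 s -0.0139 z 0.0986 | Flat -0.62 Fs -4.64 Fz 0.72
```

```bash
sed -i "s/    print('lat/    print('jt6',o['joint_torque'].round(4)[3:]);print('lat/" h.py; python3 -c "
from h import *
ps()"
```

```text
t18.30 p [0.5549 0.1047 0.0986] yaw_y -72.77 z [ 0.    -0.002 -1.   ] F [ 0.36 -4.67  0.72] M [-1.089 -0.015  0.203] q6 1.368 w 0.0228 g 39.1
jt6 [ 1.9173 -0.1152 -0.8715]
lat 0.5645 s -0.0139 z 0.0986 | Flat -0.62 Fs -4.64 Fz 0.72
```

Emit:
{"api": "play_rows", "payload": {
  "series": [1,0,0,0,0,0,0.05]
}}

```text
time_s: 18.4
eef_pos: [0.5549, 0.1047, 0.0986]
ee_rot: [0.992, 0.125, -0.0, 0.001]
ft_force: [-0.7, -4.2, 0.9]
gripper_width: 0.0225
grasp_force: 39.1
```

```bash
python3 -c "
from h import *
ps()"
```

```text
t18.40 p [0.5549 0.1047 0.0986] yaw_y -75.64 z [ 0.    -0.002 -1.   ] F [-0.7  -4.2   0.88] M [-1.075  0.033  0.182] q6 1.418 w 0.0225 g 39.1
jt6 [ 1.9558 -0.193  -0.8711]
lat 0.5645 s -0.0139 z 0.0986 | Flat -1.56 Fs -3.96 Fz 0.88
```

Emit:
{"api": "play_rows", "payload": {
  "series": [1,0,0,0,0,0,0.05]
}}

```text
time_s: 18.5
eef_pos: [0.5548, 0.1046, 0.0985]
ee_rot: [0.995, 0.1, -0.0, 0.001]
ft_force: [0.8, -4.8, 0.5]
gripper_width: 0.0224
grasp_force: 39.1
```

```bash
python3 -c "
from h import *
ps()"
```

```text
t18.50 p [0.5548 0.1046 0.0985] yaw_y -78.50 z [-0.    -0.002 -1.   ] F [ 0.84 -4.78  0.53] M [-1.132  0.049  0.126] q6 1.468 w 0.0224 g 39.1
jt6 [ 2.0177 -0.2323 -0.8631]
lat 0.5644 s -0.0140 z 0.0985 | Flat -0.18 Fs -4.85 Fz 0.53
```

Emit:
{"api": "play_rows", "payload": {
  "series": [1,0,0,0,0,0,0.05,1,0,0,0,0,0,0.05]
}}

```text
time_s: 18.7
eef_pos: [0.5547, 0.1046, 0.0985]
ee_rot: [0.999, 0.05, -0.0, 0.001]
ft_force: [-0.1, -5.4, 0.2]
gripper_width: 0.0228
grasp_force: 39.1
```

```bash
python3 -c "
from h import *
ps()"
```

```text
t18.70 p [0.5547 0.1046 0.0985] yaw_y -84.23 z [-0.    -0.002 -1.   ] F [-0.08 -5.44  0.24] M [-1.224  0.068  0.227] q6 1.568 w 0.0228 g 39.1
jt6 [ 2.1202 -0.3105 -0.8399]
lat 0.5644 s -0.0140 z 0.0985 | Flat -1.22 Fs -5.30 Fz 0.24
```

Emit:
{"api": "play_rows", "payload": {
  "series": [1,0,0,0,0,0,0.05]
}}

```text
time_s: 18.8
eef_pos: [0.5547, 0.1046, 0.0985]
ee_rot: [1.0, 0.025, -0.0, 0.001]
ft_force: [0.5, -4.4, 0.2]
gripper_width: 0.0222
grasp_force: 39.1
```

```bash
python3 -c "
from h import *
ps()"
```

```text
t18.80 p [0.5547 0.1046 0.0985] yaw_y -87.09 z [-0.    -0.002 -1.   ] F [ 0.47 -4.41  0.22] M [-1.183  0.095  0.228] q6 1.618 w 0.0222 g 39.1
jt6 [ 2.1722 -0.3561 -0.8273]
lat 0.5643 s -0.0140 z 0.0985 | Flat -0.47 Fs -4.41 Fz 0.22
```

Emit:
{"api": "play_rows", "payload": {
  "series": [1,0,0,0,0,0,0.05]
}}

```text
time_s: 18.9
eef_pos: [0.5547, 0.1046, 0.0985]
ee_rot: [1.0, 0.0, -0.0, 0.001]
ft_force: [-0.6, -5.5, -0.1]
gripper_width: 0.0224
grasp_force: 39.1
```

```bash
python3 -c "
from h import *
ps()"
```

```text
t18.90 p [0.5547 0.1046 0.0985] yaw_y -89.96 z [-0.    -0.002 -1.   ] F [-0.63 -5.55 -0.12] M [-1.239  0.146  0.241] q6 1.668 w 0.0224 g 39.1
jt6 [ 2.2234 -0.4158 -0.8141]
lat 0.5643 s -0.0140 z 0.0985 | Flat -1.78 Fs -5.29 Fz -0.12
```

jt6 now rises at 0.25 Nm/rad from q6 ≈ 1.44, which matches band contact and puts the force at about 11 N. Adding roughly 0.1 rad more.

Emit:
{"api": "play_rows", "payload": {
  "series": [1,0,0,0,0,0,0.05]
}}

```text
time_s: 19.0
eef_pos: [0.5547, 0.1045, 0.0985]
ee_rot: [1.0, -0.025, -0.0, 0.001]
ft_force: [-1.1, -6.1, 0.8]
gripper_width: 0.0223
grasp_force: 39.1
```

```bash
python3 -c "
from h import *
ps()"
```

```text
t19.00 p [0.5547 0.1045 0.0985] yaw_y -92.82 z [-0.    -0.002 -1.   ] F [-1.08 -6.07  0.76] M [-1.292  0.186  0.211] q6 1.718 w 0.0223 g 39.1
jt6 [ 2.2693 -0.49   -0.8008]
lat 0.5643 s -0.0141 z 0.0985 | Flat -2.33 Fs -5.71 Fz 0.76
```

Emit:
{"api": "play_rows", "payload": {
  "series": [1,0,0,0,0,0,0.05]
}}

```text
time_s: 19.1
eef_pos: [0.5546, 0.1045, 0.0985]
ee_rot: [0.999, -0.05, -0.0, 0.001]
ft_force: [-1.2, -5.6, 0.8]
gripper_width: 0.0223
grasp_force: 39.0
```

```bash
python3 -c "
from h import *
ps()"
```

```text
t19.10 p [0.5546 0.1045 0.0985] yaw_y -95.68 z [-0.001 -0.002 -1.   ] F [-1.19 -5.56  0.75] M [-1.319  0.26   0.253] q6 1.768 w 0.0223 g 39.0
jt6 [ 2.3124 -0.5614 -0.7873]
lat 0.5642 s -0.0141 z 0.0985 | Flat -2.33 Fs -5.19 Fz 0.75
```

The band is at about 16 N by torque and angle. Releasing and retreating upward.

Emit:
{"api": "play_rows", "payload": {
  "series": [1,0,0,0,0,0,0,0.15,0,0,0,0,0,0,0.15,0,0,0,0,0,0,0.15,0,0,0,0,0,0,0.15,0,0,0,0,0,0]
}}

```text
time_s: 19.6
eef_pos: [0.5547, 0.106, 0.0987]
ee_rot: [0.999, -0.048, -0.0, -0.0]
ft_force: [-0.5, -0.2, -0.5]
gripper_width: 0.0363
grasp_force: 0.0
```

Emit:
{"api": "play_rows", "payload": {
  "series": [0.15,0,0,-0.2,0,0,0,0.15,0,0,-0.5,0,0,0,0.15,0,0,-0.9,0,0,0,0.15,0,0,-0.9,0,0,0,0.15,0,0,-0.5,0,0,0]
}}

```text
time_s: 20.1
eef_pos: [0.5562, 0.1061, 0.2544]
ee_rot: [0.999, -0.049, 0.003, -0.0]
ft_force: [0.0, -0.2, 0.4]
gripper_width: 0.0363
grasp_force: 0.0
```

Emit:
{"api": "play_rows", "payload": {
  "series": [0.15,-0.8,0,-0.4,0,0,0,0.15,-0.8,0,0,0,0,0,0.15,-0.8,0,0,0,0,0,0.15,0,0,0,0,0,0,0.15,0,0,0,0,0,0]
}}

```text
time_s: 20.6
eef_pos: [0.4352, 0.1177, 0.27]
ee_rot: [0.999, -0.048, 0.001, -0.0]
ft_force: [0.1, -0.0, -0.2]
gripper_width: 0.0365
grasp_force: 0.0
```

```bash
python3 -c "
from h import *
ps()
f,K,E=shot('scene');a=cv2.resize(f[180:252,256:352],(400,300),interpolation=3)
f,K,E=shot('top');b=cv2.resize(f[180:216,156:204],(400,300),interpolation=3);cv2.imwrite('pics/end.png',np.hstack([a,b]))
"
```

```text
t20.60 p [0.4352 0.1177 0.27  ] yaw_y -95.53 z [ 0.003  0.    -1.   ] F [ 0.13 -0.03 -0.21] M [-0.011 -0.03  -0.009] q6 1.818 w 0.0365 g 0.0
jt6 [0.0666 0.3131 0.0508]
lat 0.4502 s 0.0238 z 0.2700 | Flat 0.12 Fs -0.06 Fz -0.21
```

View pics/end.png

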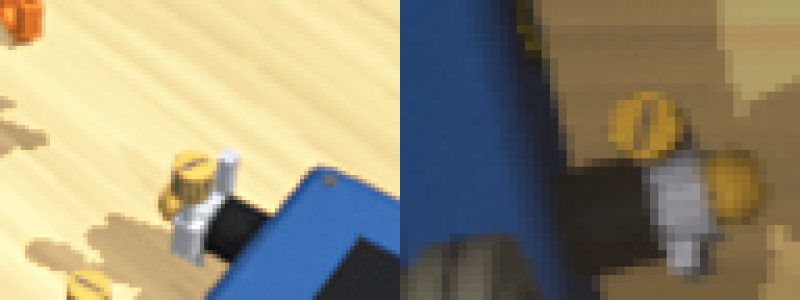

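The final views show the clamp square on the post against the collar, with the barb showing beyond the band and the arm clear. Handing in.

```bash
python3 -c "
from cell import arm
print(arm.job_done())"
```

```text
the job is handed in; nothing more can be done
None
```

The clamp is seated against the collar, square on the bare post and tightened to an estimated 16 N (worked out from knob torque and turn angle), with the arm clear; I handed the job in at about 21 s, and no verdict came back.

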